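# Snap the spare fuse into the empty fuse block and switch the feed on

## Task

One fuse block on the power sub-plate is empty: take the spare from the holder that is the same size as the fuses in the other two blocks and press it down between the spring clips, only as hard as it needs, until both ends have snapped fully home. Only then throw the isolator's toggle over to on and let go. Leave the other fuses and the rest of the bench alone.

Things in the scene. Friction and masses are not known exactly. Their poses are not given: they have to be found in the camera images.
- panel: White steel sub-plate on the bench, 170 (x) x 310 (y) x 4 mm, origin at the centre of its underside. An aluminium DIN rail (top 11.5 mm above the bench) runs along its y and carries four devices 66 mm apart, in any order, all turned like the plate: two fuse blocks with fuses fitted, the empty fuse block and the isolator.
- pole: The empty open fuse block. Origin: centre of the underside of its foot, on the rail, 11.5 mm above the bench; x along the fuse it will hold, y along the rail. Its black head, 118 (x) x 32 (y) x 16 mm, is set by hand on two threaded pillars 0 to 18 mm above its lowest place; that height is not measured. End stops at x = -42 and +42 mm reach to 2 mm below a seated fuse's axis.
- pole_high (a point): Point fixed to the block's foot, 66.3 mm above its origin (77.8 mm above the bench), same axes: centre of a fully seated fuse when the head is at its highest. The true seat is 0 to 18 mm below this point, so it must be felt. The fuse enters from straight above, lying along x. Merely laid on the lips it sits 10 mm above its true seat and is not home.
- clip_a (a point): Point on the foot, 42.3 mm above its origin at x = -30 mm, under the -x clip (a twin at +30 mm). Each copper clip is 12 mm wide in x, leaving 48 mm free between the two for fingers: two spring leaves (-y, +y) with flared lips, mouth 25 mm, neck 15 mm, lip tips 9 mm above the seated fuse's axis, and a rigid saddle under the fuse. The head's top lies 24 mm below the seated fuse's axis.
- clip_b (a point): Point on the foot under the +x clip. Feel: pressed down from the lips, the fuse meets 8 to 13 N in all, rising over 3 to 4 mm, then fading; about 3 mm above the seat it turns into a downward pull as the leaves close over, and let go the fuse is drawn home; if not past that it pops up. The fuse-on-block contacts (28 N from the clips' squeeze alone) must never total over 80 N: press slowly, stop at the saddles.
- fuse_center (a point): Centre of the spare fuse to fit: white ceramic cylinder with two 16 mm metal end caps, diameter 20.6 mm, length 76 mm, 40 to 85 g, loose. x is its long axis; either end may face either way. It starts level in one of the three cradles of the spares holder, axis 26.6 mm above the bench: the longest of the three spares, of middle thickness.
- spares: Grey spares holder, fixed, base 96 (x) x 180 (y) x 4 mm, origin at the centre of its underside. Three vee cradles at y = -58, 0 and +58 mm hold the three spares, in any order, lying along x; each is two thin ribs at x = -21 and +21 mm (38 mm free between them), rib tops 25 mm above the bench.
- fuse_fat: Bystander: thicker, shorter spare fuse, 27 mm diameter, 60 mm long, in another cradle. Origin at its centre.
- fuse_slim: Bystander: thin spare fuse, 14 mm diameter, 51 mm long, in another cradle. Origin at its centre.
- toggle_pivot (a point): Pivot of the isolator's toggle, 66.5 mm above the bench; x across the rail, y along it, z up. The isolator is a grey box 86 (x) x 36 (y) mm, its top 10 mm below the pivot, with a raised nose 46 mm long in x up to 6 mm above the pivot. The toggle is a black paddle 14 mm wide (y), 6 mm thick, reaching 32 mm from the pivot.
- toggle (a joint): Angle of the toggle, rad: 0 = off, leaning 0.6 rad to -x of toggle_pivot; 0.6 = upright; 1.2 = on, leaning 0.6 rad to +x. Stiff (about 2 N at its tip); it stays where it is left: push it right over to the stop.
- mug: Bystander: blue mug, 80 mm wide, 95 mm tall, origin at its foot.
- screwdriver: Bystander: screwdriver, 190 mm long, lying on the bench.
- tester: Bystander: handheld tester, 160 x 78 x 34 mm, lying on the bench, origin at its underside.
Mind the look-alikes: they are no part of the job. Leave any green look-alike of the part that bears fuse_center alone.

How it is judged:
By the outcome, as a careful person would: the job done as asked, in the order asked, and still so for the second after the job is handed in, with the robot touching nothing.
It also fails if it takes over 51 s, if anything falls off the work surface, if the arm or the gripper's body presses on something with over 40 N, if the wrist force passes 120 N, or if a joint passes its speed limit or range.

## Robot

A 6-joint arm with a two-finger parallel gripper is mounted at the origin on the work surface. World frame = base frame: x ahead of the robot, y to its left, z up, the work surface at z = 0. Lengths are in m, angles in degrees, forces in N, time in s.
With the tool pointing down it reaches from about 0.4 to 0.825 m from the base axis. Payload 7 kg.
Tool frame: the origin (TCP) lies midway between the tips of the shut fingers; the grasp point (between the pads) lies 19 mm behind it; z points along the fingers, y is the line along which they close (so a half turn about z gives the same grasp; the last joint's range is limited). The gripper opens to 88 mm and grips with 3 to 60 N. Pads are 19 mm wide; open, the fingers measure 130 mm over their backs; the gripper's body (78 mm by 193 mm) begins 47 mm behind the grasp point.
Start: joints at [-54.54, 20.546, 0.682, 0, -70.136, -16.507], TCP at [0.219, -0.638, 0.227] pointing down, gripper open.
Joint ranges: [-176.03, 176.03], [-82.01, 121.73], [-58.28, 71.71], [-173.87, 95.51], [-174.79, -0.11], [-173.66, 173.66]. Speed limits (degrees/s): [136.94, 136.94, 172.46, 180, 180, 180].

## Interface

Orientations are given as [roll, pitch, yaw] about the fixed x, y, z axes, in that order (R = Rz(yaw) Ry(pitch) Rx(roll)).
In Python, from plant import telemetry, viewer, workorder gives the robot as it stands. The module is installed in compiled form; this text tells all that it offers.
- The arm moves only by the tool carry_out, never from a script. Its argument "rows" is a list of rows, each a list of 6 numbers: the shift along the tool's x, y, z in m, then the turn, a rotation vector about the tool's x, y, z in rad. In form: [[tx, ty, tz, ax, ay, az], ...]. A call has 1 to 8 rows; each row is the pose to reach, as a shift and turn from the pose commanded when the call began, along the tool's axes at that moment; what a row does not reach only later rows make up. A row lasts 1/8 s, in which the tool goes at most 62.5 mm and 10.7 degrees, less where a joint would pass 70% of its speed; a pose out of reach is approached as far as the arm can. A call with a gripper value outside its range is refused whole. "grip" is the gripper's target within -1 to 1 (fully open at 1, half-way at 0, shut at -1), set as the call begins (left out, the last holds). The fingers move at their own pace and stop on an object; the grip force is fixed at half the most. Time passes only in rows, so rows that repeat a pose let the fingers close. It gives the time, the measured TCP pose, the force, the opening and the grip force at its end, in the units of the state.
- telemetry.get_obs(): the state, without advancing time (a new reading comes with each control period).
- viewer.snapshot(name): name is "scene" or "top" or "wrist"; returns the picture (420x560x3 uint8, red, green, blue); there is no depth.
- viewer.camera_info(name): a dict with "intrinsics" (3x3 intrinsics, pixels), "k1" (the pictures are not rectified: a ray, as slopes to the right and down, at radius r is drawn at 1 + k1 r^2 times it, then the intrinsics apply), "extrinsics" (4x4, takes a point from camera to world coordinates); the wrist camera has in their place "tool_from_camera" (4x4, takes a point from camera to tool coordinates, whose origin is the TCP and whose axes are the flange's). Camera axes: x right, y down, z forward; pixel columns grow to the right and rows downward; lengths in m; the calibration is good to about 2 mm. A picture is of the moment at which its call begins: read the wrist's pose just before it. camera_info takes no time and is no camera call.
- workorder.close_job(): hands the job in; it is judged then, once.
The state is a dict: "clock": time; "joint_pos": joint angles; "qvel": joint speeds; "tau": joint torques, N m; "tool_pos": TCP position; "orientation": TCP orientation; "force": force on the tool from outside, world axes, zero at the start; "moment": the same for the moment, N m; "opening": finger opening in m; "gripper_force": force on a finger pad.
Only numpy, scipy, OpenCV 4.12 (cv2) and the standard library are available. Lean on these libraries where they do the work, as an engineer would, in place of code of your own. Each camera call takes 0.05 s, during which the arm holds its last target. There are 200 camera calls.

## Working session

There is one attempt and no reset: what is moved stays moved. The work goes in short steps, Python scripts to look and compute and a tool call to move; the robot and the scene stay as the last step left them, time stands still between calls to the robot, and variables do not carry over. Pictures are saved under pics/ and viewed, at most 10 in all, crops included, and the job is handed in when it is done.

Besides the shell and the picture viewer there is one more tool, called as name(argument=value, ...), one argument or row to a line, values as JSON. carry_out: Moves the arm, as the interface text tells. Its arguments: {"type":"object","properties":{"rows":{"type":"array"},"grip":{"type":"number"}},"required":["rows"]}

```bash
mkdir -p pics; python3 - <<'E'
from plant import telemetry, viewer
import cv2, numpy as np
print(telemetry.get_obs())
for n in("scene","top"):
    im=viewer.snapshot(n); cv2.imwrite(f"pics/{n}0.png",im[:,:,::-1]); print(n,viewer.camera_info(n))
print(viewer.camera_info("wrist"))
E
```

```text
{'clock': 0.0, 'joint_pos': array([-5.45399434e+01,  2.05908302e+01,  6.32426833e-01, -1.94068966e-02,
       -7.01346859e+01, -1.65071798e+01]), 'qvel': array([-0.03182946, -0.05333463, -0.09334879, -0.02148122,  0.01994918,
        0.11131924]), 'tau': array([ 4.10064797e-05, -5.82729757e+01,  2.93056798e+01,  6.99726015e+00,
        7.00436009e-03, -1.58500002e-04]), 'tool_pos': array([ 0.21904541, -0.63794857,  0.22562152]), 'orientation': array([ 1.79905563e+02, -8.96075489e-03, -1.61053725e+02]), 'force': array([-0.34910782, -0.0778599 , -0.03835753]), 'moment': array([ 0.02805617,  0.02359962, -0.01477709]), 'gripper_force': 0.0, 'opening': 0.08785388589090128}
scene {'intrinsics': array([[544.55462196,   0.        , 281.84708639],
       [  0.        , 544.55462196, 214.19494589],
       [  0.        ,   0.        ,   1.        ]]), 'k1': -0.12392833492564877, 'extrinsics': array([[ 0.3613323 ,  0.72028693, -0.59213656,  1.26069991],
       [ 0.93236297, -0.27109081,  0.23918417, -0.2687353 ],
       [ 0.01175845, -0.63851116, -0.76952273,  1.04209378],
       [ 0.        ,  
[... 363 characters left out ...]
,  0.06711397],
       [ 0.00470989, -0.2192879 , -0.97564883,  1.22480091],
       [ 0.        ,  0.        ,  0.        ,  1.        ]])}
{'intrinsics': array([[309.81390793,   0.        , 279.00733659],
       [  0.        , 309.81390793, 214.54636353],
       [  0.        ,   0.        ,   1.        ]]), 'k1': 0.0011228679255210284, 'tool_from_camera': array([[ 2.19119268e-04, -9.50588285e-01, -3.10454289e-01,
         8.46815447e-02],
       [ 9.99999769e-01,  8.76862517e-06,  6.78952983e-04,
        -7.65517477e-04],
       [-6.42682494e-04, -3.10454366e-01,  9.50588067e-01,
        -1.58959864e-01],
       [ 0.00000000e+00,  0.00000000e+00,  0.00000000e+00,
         1.00000000e+00]])}
```

View pics/top0.png

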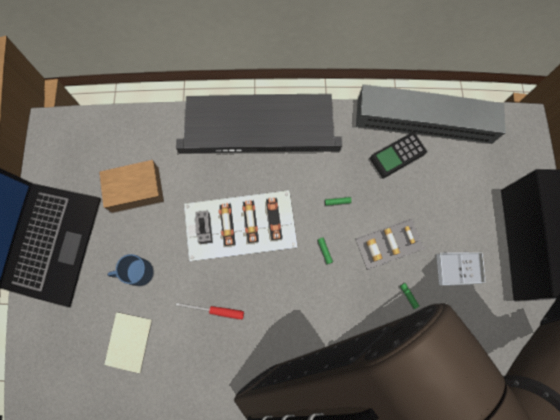

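View pics/scene0.png

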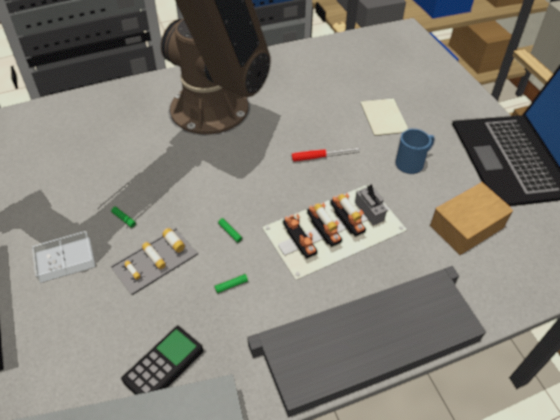

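The top view shows the plate around (240,225), with the isolator at (203,227), fitted blocks at (227,225) and (250,222), and the empty block at (274,218). The spares are fat (374,250), the wanted fuse (392,241) and slim (410,234). The scene view agrees, with the spares around (153,255).

```bash
cat > h.py <<'E'
from plant import telemetry, viewer
import cv2, numpy as np
from scipy.spatial.transform import Rotation as R
def obs(): return telemetry.get_obs()
def Tt(o):
    T=np.eye(4);T[:3,:3]=R.from_euler('xyz',o['orientation'],degrees=True).as_matrix();T[:3,3]=o['tool_pos'];return T
def cam(n,o=None):
    c=viewer.camera_info(n)
    return c['intrinsics'],c['k1'],(Tt(o)@c['tool_from_camera'] if n=='wrist' else c['extrinsics'])
def plane(c,uv,z):
    K,k,E=c; uv=np.atleast_2d(np.array(uv,float))
    p=cv2.undistortPoints(uv[:,None],K,np.array([k,0,0,0]))[:,0]
    d=np.c_[p,np.ones(len(p))]@E[:3,:3].T; s=(z-E[2,3])/d[:,2]
    return E[:3,3]+d*s[:,None]
def proj(c,P):
    K,k,E=c; P=np.atleast_2d(P); q=(P-E[:3,3])@E[:3,:3]
    return cv2.projectPoints(q,np.zeros(3),np.zeros(3),K,np.array([k,0,0,0,0]))[0][:,0]
def shift(o,p,yaw=None):
    T=Tt(o); return T[:3,:3].T@(np.array(p)-T[:3,3])
E
python3 - <<'E'
from h import *
c=cam('top')
np.set_printoptions(precision=4,suppress=True)
print(plane(c,[(374,250),(392,241),(410,234)],.0266))
print(plane(c,[(203,227)],.06),plane(c,[(227,225),(250,222)],.07),plane(c,[(274,218)],.06))
print(plane(c,[(188,204.5),(289,192.5),(296,248),(191,260)],.004))
c=cam('scene'); print(plane(c,[(153,255)],.0266))
E
```

```text
[[ 0.4643 -0.2201  0.0266]
 [ 0.489  -0.2734  0.0266]
 [ 0.5082 -0.3273  0.0266]]
[[0.5299 0.254  0.06  ]] [[0.5326 0.187  0.07  ]
 [0.5401 0.1245 0.07  ]] [[0.5526 0.0591 0.06  ]]
[[ 0.6088  0.3085  0.004 ]
 [ 0.6408  0.0139  0.004 ]
 [ 0.4771 -0.0024  0.004 ]
 [ 0.4464  0.2955  0.004 ]]
[[ 0.4886 -0.2732  0.0266]]
```

```bash
python3 - <<'E'
from h import *
o=obs(); print(shift(o,[.489,-.273,.17]))
E
```

```text
[-0.37383579  0.25746221  0.05605919]
```

carry_out(
  rows=[
    [-0.374,0.257,0.056,0,0,-0.055],
    [-0.374,0.257,0.056,0,0,-0.055],
    [-0.374,0.257,0.056,0,0,-0.055],
    [-0.374,0.257,0.056,0,0,-0.055],
    [-0.374,0.257,0.056,0,0,-0.055],
    [-0.374,0.257,0.056,0,0,-0.055],
    [-0.374,0.257,0.056,0,0,-0.055],
    [-0.374,0.257,0.056,0,0,-0.055],
  ],
  grip=-0.05,
)

```text
clock: 1.1
tool_pos: [0.4908, -0.2711, 0.1699]
orientation: [180.0, -0.0, -157.7]
force: [0.9, -0.4, 0.6]
opening: 0.0415
gripper_force: 0.0
```

```bash
python3 - <<'E'
from h import *
import pickle
o=obs(); im=viewer.snapshot('wrist'); cv2.imwrite('pics/w1.png',im[:,:,::-1]); pickle.dump(o,open('w1.pkl','wb'))
print(o['clock'],o['tool_pos'],o['orientation'],o['opening'],o['qvel'])
E
```

```text
1.1 [ 0.49078909 -0.27110507  0.16987354] [ 1.79960731e+02 -3.04800043e-02 -1.57716311e+02] 0.04146356559109703 [ 12.81223076   2.40042575   0.68924888   0.40401698   1.36175617
 -13.29967196]
```

View pics/w1.png

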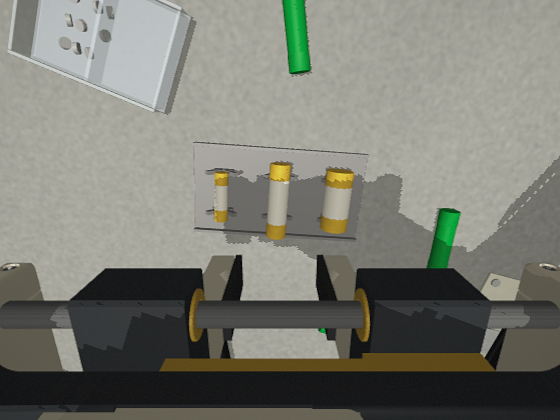

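The wrist view shows the spares side by side: slim (221,197), the wanted fuse (278,200) and fat (337,200). Yellow caps mark its ends.

```bash
python3 - <<'E'
from h import *
np.set_printoptions(precision=4,suppress=True)
for i in range(3):
    o=obs(); im=viewer.snapshot('wrist')
c=cam('wrist',o); print(o['tool_pos'],o['orientation'],o['qvel'])
hsv=cv2.cvtColor(im,cv2.COLOR_RGB2HSV)
m=cv2.inRange(hsv,(18,120,60),(32,255,255)); m[255:]=0
n,l,s,ce=cv2.connectedComponentsWithStats(m)
pts=[]
for i in range(1,n):
    if s[i,4]>40: print(s[i],ce[i],plane(c,ce[i],.0266)[0])
# wanted fuse: all its pixels (caps+white body) by column band
f=cv2.inRange(hsv,(0,0,150),(180,60,255))
E
```

```text
[ 0.4896 -0.2732  0.1702] [ 179.9717   -0.046  -157.7982] [-2.0533 -0.4355  0.006   0.2502 -0.1877  0.5071]
[271 164  22  19 366] [281.2049 173.2678] [ 0.4623 -0.2826  0.0266]
[327 171  29  20 495] [340.5939 180.0101] [ 0.4463 -0.2255  0.0266]
[216 173  14  15 189] [222.8889 180.1005] [ 0.4905 -0.3335  0.0266]
[216 212  14  12 142] [222.1338 217.5493] [ 0.5279 -0.3214  0.0266]
[322 217  27  18 345] [334.4725 226.7449] [ 0.4933 -0.2099  0.0266]
[267 225  21  16 257] [276.8171 233.0467] [ 0.5224 -0.2628  0.0266]
```

```bash
python3 - <<'E'
from h import *
np.set_printoptions(precision=4,suppress=True)
o=obs(); c=cam('wrist',o)
P=plane(c,[(281.2,173.27),(276.8,233.05)],.0355); d=P[1]-P[0]; m=P.mean(0)
print(P,np.linalg.norm(d),np.degrees(np.arctan2(d[1],d[0])))
# expected outer ends
u=d/np.linalg.norm(d)
print(m, shift(o,[m[0],m[1],.0266]), o['orientation'])
print(plane(cam('top'),[(392,241)],.034))
E
```

```text
[[ 0.4605 -0.2839  0.0355]
 [ 0.5189 -0.2648  0.0355]] 0.061462830623192355 18.097200242798262
[ 0.4897 -0.2744  0.0355] [-0.0004 -0.0006  0.1438] [ 179.9798   -0.0321 -157.8641]
[[ 0.4878 -0.2713  0.034 ]]
```

carry_out(
  rows=[
    [0,-0.0005,0.06,0,0,0.07],
    [0,-0.0005,0.1,0,0,0.07],
    [0,-0.0005,0.13,0,0,0.07],
    [0,-0.0005,0.15,0,0,0.07],
    [0,-0.0005,0.161,0,0,0.07],
    [0,-0.0005,0.161,0,0,0.07],
    [0,-0.0005,0.161,0,0,0.07],
  ],
)

```text
clock: 2.17
tool_pos: [0.4901, -0.2748, 0.0104]
orientation: [-180.0, 0.1, -161.9]
force: [0.1, 0.4, 0.1]
opening: 0.0419
gripper_force: 0.0
```

carry_out(
  rows=[
    [0,0,0,0,0,0],
    [0,0,0,0,0,0],
    [0,0,0,0,0,0],
    [0,0,0,0,0,0],
    [0,0,0,0,0,0],
  ],
  grip=-1,
)

```text
clock: 2.8
tool_pos: [0.4895, -0.2733, 0.0099]
orientation: [179.9, 0.0, -161.9]
force: [-0.8, 6.8, 4.4]
opening: 0.0195
gripper_force: 30.0
```

carry_out(
  rows=[
    [0,0,-0.03,0,0,0],
    [0,0,-0.07,0,0,0],
    [0,0,-0.12,0,0,0],
    [0,0,-0.16,0,0,0],
    [0,0,-0.16,0,0,0],
    [0,0,-0.16,0,0,0],
  ],
)

```text
clock: 3.55
tool_pos: [0.4891, -0.274, 0.1691]
orientation: [180.0, -0.0, -161.9]
force: [-0.2, 0.1, -2.0]
opening: 0.0196
gripper_force: 30.0
```

```bash
python3 - <<'E'
from h import *
np.set_printoptions(precision=4,suppress=True)
o=obs(); im=viewer.snapshot('wrist'); cv2.imwrite('pics/w2.png',im[:,:,::-1])
print(o['clock'],o['tool_pos'],o['orientation'],o['opening'],o['force'],o['moment'])
# over the empty pole, standing off so that the camera sees it
p=np.array([.5526,.0591]); print(shift(o,[p[0],p[1],.17]))
E
```

```text
3.55 [ 0.4891 -0.274   0.1691] [ 179.964    -0.0077 -161.9176] 0.019613084479802395 [-0.1838  0.1256 -2.0423] [-0.0098  0.0665  0.0302]
[-0.1637  0.2969 -0.0007]
```

View pics/w2.png

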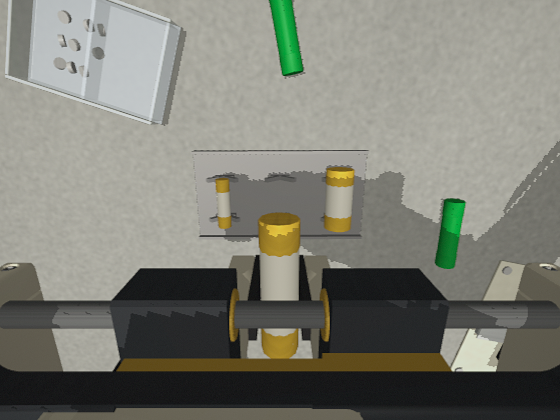

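The fuse hangs straight and centred between the fingers, with caps at (279,235) and (280,345), and its middle cradle is now empty. Next I move to a viewing pose short of the plate.

```bash
python3 - <<'E'
from h import *
print(shift(obs(),[.465,.06,.20]))
E
```

```text
[-0.08091315  0.32489848 -0.03117642]
```

carry_out(
  rows=[
    [-0.081,0.325,-0.031,0,0,0.22],
    [-0.081,0.325,-0.031,0,0,0.22],
    [-0.081,0.325,-0.031,0,0,0.22],
    [-0.081,0.325,-0.031,0,0,0.22],
    [-0.081,0.325,-0.031,0,0,0.22],
    [-0.081,0.325,-0.031,0,0,0.22],
    [-0.081,0.325,-0.031,0,0,0.22],
    [-0.081,0.325,-0.031,0,0,0.22],
  ],
)

```text
clock: 4.6
tool_pos: [0.4652, 0.0594, 0.1995]
orientation: [-180.0, -0.1, -174.5]
force: [-0.1, -0.1, -0.5]
opening: 0.0198
gripper_force: 30.0
```

carry_out(
  rows=[
    [0,0,0,0,0,0],
    [0,0,0,0,0,0],
  ],
)

```text
clock: 4.85
tool_pos: [0.4657, 0.0589, 0.2003]
orientation: [-180.0, -0.0, -174.6]
force: [-0.3, 0.2, -1.0]
opening: 0.0199
gripper_force: 30.0
```

```bash
python3 - <<'E'
from h import *
import pickle
np.set_printoptions(precision=4,suppress=True)
o=obs(); im=viewer.snapshot('wrist'); cv2.imwrite('pics/w3.png',im[:,:,::-1]); pickle.dump((o,im),open('w3.pkl','wb'))
print(o['clock'],o['tool_pos'],o['orientation'],o['opening'],o['force'],o['qvel'])
E
```

```text
4.85 [0.4657 0.0589 0.2003] [-179.9884   -0.0294 -174.5973] 0.019889554103010583 [-0.2546  0.1819 -1.0437] [ 0.1649 -0.1598  0.0884  0.029  -0.0404 -0.0508]
```

View pics/w3.png

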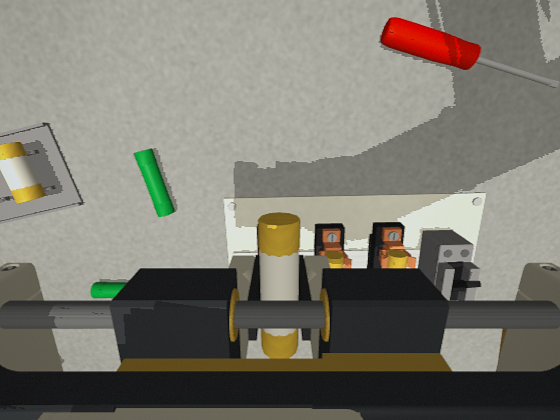

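This view looks back toward the robot, and the plate is mostly hidden behind the gripper at (225–485, 195+). I need to stand about 0.16 m further forward.

carry_out(
  rows=[
    [-0.155,-0.015,0,0,0,0],
    [-0.155,-0.015,0,0,0,0],
    [-0.155,-0.015,0,0,0,0],
    [-0.155,-0.015,0,0,0,0],
    [-0.155,-0.015,0,0,0,0],
    [-0.155,-0.015,0,0,0,0],
  ],
)

```text
clock: 5.65
tool_pos: [0.6207, 0.0595, 0.201]
orientation: [180.0, 0.0, -174.5]
force: [-0.5, -0.5, 0.0]
opening: 0.0193
gripper_force: 30.0
```

```bash
python3 - <<'E'
from h import *
import pickle
np.set_printoptions(precision=4,suppress=True)
o=obs(); im=viewer.snapshot('wrist')
o=obs(); im=viewer.snapshot('wrist'); cv2.imwrite('pics/w4.png',im[:,:,::-1]); pickle.dump((o,im),open('w4.pkl','wb'))
print(o['clock'],o['tool_pos'],o['orientation'],o['opening'],o['force'],o['qvel'])
E
```

```text
5.7 [0.6208 0.0597 0.2012] [ 179.9849    0.0412 -174.4907] 0.019703951242115655 [ 0.08   -0.8331 -0.14  ] [ 0.0369 -0.0546  0.3146  0.0004 -0.0144  0.0052]
```

View pics/w4.png

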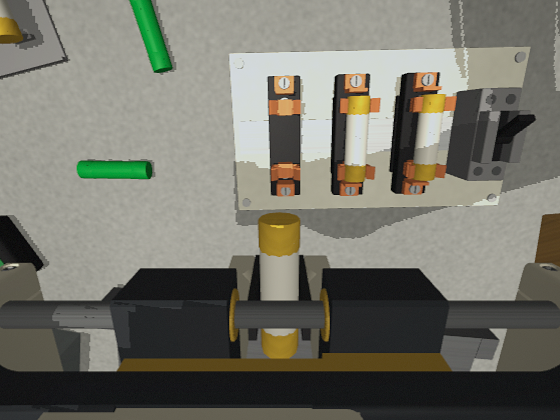

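The empty block is at column ~285: screws (284,84) and (286,188), clips (285,106) and (285,172), head rows ~75–196. The toggle is at (515,127), leaning left in the world (off).

```bash
python3 - <<'E'
from h import *
import pickle
np.set_printoptions(precision=4,suppress=True)
o,im=pickle.load(open('w4.pkl','rb')); c=cam('wrist',o); print(c[2][:3,3])
hsv=cv2.cvtColor(im,cv2.COLOR_RGB2HSV)
m=cv2.inRange(hsv,(5,110,90),(17,255,255)); m[212:]=0; m[:,:260]=0
n,l,s,ce=cv2.connectedComponentsWithStats(m)
for i in range(1,n):
    if s[i,4]>30: print(s[i],ce[i])
# head: dark or orange, not pale plate
d=cv2.inRange(hsv,(0,0,0),(180,255,70))|m; d[:,:262]=0;d[:,308:]=0;d[212:]=0;d[:60]=0
n,l,s,ce=cv2.connectedComponentsWithStats(d)
i=1+s[1:,4].argmax(); print('head',s[i],ce[i])
pts=np.argwhere(l==i)[:,::-1].astype(np.float32); r=cv2.minAreaRect(pts); print(r); print(cv2.boxPoints(r))
# left/right edges by row
for row in range(76,196,8):
    q=np.where(l[row]==i)[0]
    if len(q): print(row,q.min(),q.max(),end='; ')
# caps of all fuses
m=cv2.inRange(hsv,(20,120,60),(32,255,255)); m[:,:260]=0
n,l,s,ce=cv2.connectedComponentsWithStats(m)
for i in range(1,n):
    if s[i,4]>40: print('cap',s[i],ce[i])
cv2.imwrite('pics/c4.png',cv2.resize(im[40:220,225:425,::-1],None,fx=3.3,fy=3.3,interpolation=cv2.INTER_CUBIC))
print(plane(c,[(240,63),(520,57),(247,202),(492,198)],.004))
E
```

```text
[0.5367 0.0508 0.3601]
[413  72  28  20 282] [424.5071  82.6206]
[344  74  24  19 279] [354.6201  84.0681]
[274  76  20  19 227] [283.6123  85.6344]
[410  96  14  17 176] [416.3125 103.9034]
[444  96  13  15 162] [450.0926 103.2407]
[269  99  32  17 472] [284.0254 107.0381]
[340  98   9  16 125] [343.656 104.92 ]
[370  98  10  14 132] [374.3561 104.4167]
[402 160  27  35 407] [411.1523 178.2703]
[271 162  29  34 662] [285.0861 175.5091]
[337 164  25  32 323] [345.935  181.4365]
[365 164  10  16 123] [369.4715 171.9187]
[435 164  12  14 131] [440.1527 170.5802]
head [ 268   76   33  120 3285] [284.5519 136.13  ]
((284.0, 135.5), (119.0, 32.0), 90.0)
[[268.  76.]
 [300.  76.]
 [300. 195.]
 [268. 195.]]
76 272 299; 84 268 299; 92 269 299; 100 269 300; 108 269 299; 116 269 299; 124 270 299; 132 270 299; 140 270 299; 148 270 299; 156 270 299; 164 270 299; 172 271 299; 180 271 299; 188 271 299; cap [346  95  24  20 400] [358.5125 104.5375]
cap [419  94  26  19 411] [432.9246 102.91  ]
cap [413 163  23  18 324] [424.3642 171.9198]
cap [345 165  21  17 315] [354.6698 173.3079]
cap [ 260  212   40   45 1605] [279.2069 233.6536]
cap [320 289  10  53 324] [325.3086 315.4352]
cap [ 260  328  192   43 3805] [342.4891 358.5301]
[[0.4911 0.0059 0.004 ]
 [0.4576 0.2944 0.004 ]
 [0.6406 0.0228 0.004 ]
 [0.6077 0.3123 0.004 ]]
```

View pics/c4.png

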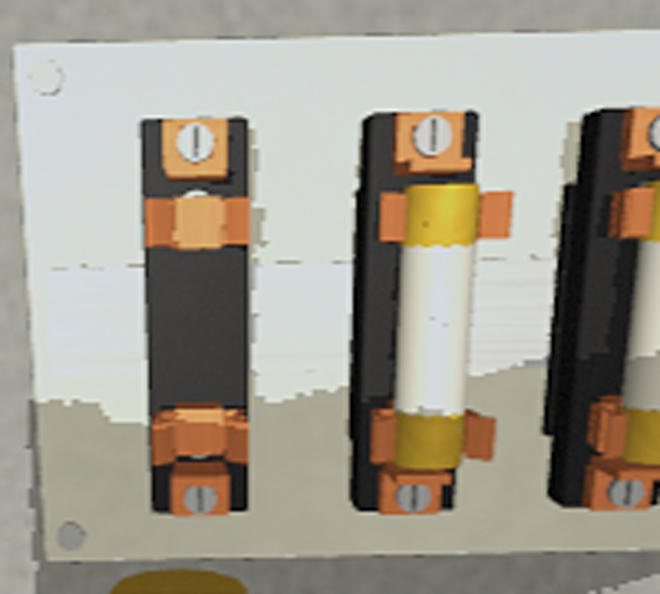

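```bash
python3 - <<'E'
from h import *
import pickle
from scipy.optimize import brentq
np.set_printoptions(precision=4,suppress=True)
o,im=pickle.load(open('w4.pkl','rb')); c=cam('wrist',o)
L=lambda z:np.linalg.norm(np.diff(plane(c,[(284,75.5),(285.3,195.7)],z),axis=0))
for z in (.036,.045,.054):
    P=plane(c,[(284,75.5),(285.3,195.7)],z); print(z,L(z),P.mean(0))
    w=plane(c,[(269.5,132),(299.8,132)],z); print('w',np.linalg.norm(w[1]-w[0]),w.mean(0))
# fitted fuses: caps -> centre (cap tops at axis+9mm), spacing should be 60
for a,b in(((358.5,104.5),(354.7,173.3)),((432.9,102.9),(424.4,171.9))):
    for z in(.06,.07,.08,.09):
        P=plane(c,[a,b],z); d=P[1]-P[0]; print('fz',z,np.linalg.norm(d),P.mean(0),np.degrees(np.arctan2(d[1],d[0])))
# held fuse: far cap centre px seen in tool frame
E=viewer.camera_info('wrist')['tool_from_camera'];K=c[0]
for uv in((279.2,233.65),(280,346)):
    p=np.array([(uv[0]-K[0,2])/K[0,0],(uv[1]-K[1,2])/K[1,1],1]); d=E[:3,:3]@p; s=(-.0255-E[2,3])/d[2]; print('held',E[:3,3]+s*d)
t=cam('top'); a=np.radians(6.5); ctr=np.array([.54925,.1589])
print('pole',ctr-.099*np.array([-np.sin(a),np.cos(a)]),'iso',ctr+.099*np.array([-np.sin(a),np.cos(a)]))
E
```

```text
0.036 0.11899308421325357 [0.5611 0.0593 0.036 ]
w 0.03067254738420464 [0.5541 0.0585 0.036 ]
0.045 0.11568846821883534 [0.5604 0.059  0.045 ]
w 0.02982072484892404 [0.5536 0.0583 0.045 ]
0.054 0.11238385222441713 [0.5598 0.0588 0.054 ]
w 0.028968902313643442 [0.5531 0.0581 0.054 ]
fz 0.06 0.06334189320586524 [0.5536 0.1263 0.06  ] 6.744176284824942
fz 0.07 0.06123101241216078 [0.5531 0.1238 0.07  ] 6.744176284824889
fz 0.08 0.05912013161845633 [0.5525 0.1213 0.08  ] 6.744176284824887
fz 0.09 0.057009250824751875 [0.5519 0.1187 0.09  ] 6.744176284824911
fz 0.06 0.06334337034231424 [0.5458 0.1936 0.06  ] 6.889813146285381
fz 0.07 0.06123244032275291 [0.5455 0.1889 0.07  ] 6.889813146285385
fz 0.08 0.0591215103031918 [0.5451 0.1841 0.08  ] 6.889813146285363
fz 0.09 0.05701058028363058 [0.5448 0.1794 0.09  ] 6.88981314628538
held [ 0.0316 -0.0005 -0.0255]
held [-0.0318 -0.0001 -0.0255]
pole [0.5605 0.0605] iso [0.538  0.2573]
```

```bash
python3 - <<'E'
from h import *
print(shift(obs(),[.5607,.0600,.08]))
E
```

```text
[0.05998215 0.00600812 0.12119132]
```

carry_out(
  rows=[
    [0.06,0.006,0.02,0,0,-0.019],
    [0.06,0.006,0.06,0,0,-0.019],
    [0.06,0.006,0.09,0,0,-0.019],
    [0.06,0.006,0.11,0,0,-0.019],
    [0.06,0.006,0.121,0,0,-0.019],
    [0.06,0.006,0.121,0,0,-0.019],
    [0.06,0.006,0.121,0,0,-0.019],
    [0.06,0.006,0.121,0,0,-0.019],
  ],
)

```text
clock: 6.75
tool_pos: [0.5617, 0.0601, 0.0805]
orientation: [180.0, 0.1, -173.4]
force: [-0.3, -0.3, -1.0]
opening: 0.0196
gripper_force: 30.0
```

```bash
python3 - <<'E'
from h import *
import pickle
np.set_printoptions(precision=4,suppress=True)
o=obs(); print(o['clock'],o['tool_pos'],o['orientation'],o['force'],shift(o,[.5607,.0600,.08]))
w=viewer.snapshot('wrist'); cv2.imwrite('pics/w5.png',w[:,:,::-1])
E
```

```text
6.75 [0.5617 0.0601 0.0805] [ 179.9743    0.0872 -173.4184] [-0.3245 -0.3429 -1.031 ] [ 0.001  -0.      0.0005]
```

View pics/w5.png

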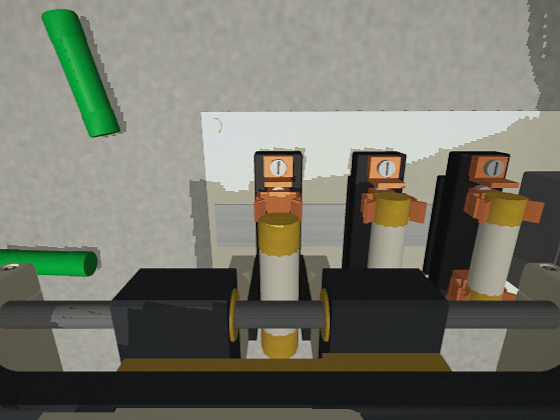

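The held fuse (cap centred at column 279) lines up with the empty block (head 255–302, screw 278), so I can start the descent.

carry_out(
  rows=[
    [0.0005,0,0.004,0,0,0],
    [0.0005,0,0.008,0,0,0],
    [0.0005,0,0.01,0,0,0],
    [0.0005,0,0.01,0,0,0],
  ],
)

```text
clock: 7.3
tool_pos: [0.5605, 0.0598, 0.0693]
orientation: [-180.0, -0.0, -173.4]
force: [-0.3, 0.4, 0.3]
opening: 0.0194
gripper_force: 30.0
```

carry_out(
  rows=[
    [0,0,0.002,0,0,0],
    [0,0,0.004,0,0,0],
    [0,0,0.005,0,0,0],
    [0,0,0.005,0,0,0],
  ],
)

```text
clock: 7.8
tool_pos: [0.5606, 0.0598, 0.0644]
orientation: [-180.0, -0.0, -173.4]
force: [-0.9, -0.1, 0.2]
opening: 0.0198
gripper_force: 30.0
```

carry_out(
  rows=[
    [0,0,0.002,0,0,0],
    [0,0,0.004,0,0,0],
    [0,0,0.005,0,0,0],
    [0,0,0.005,0,0,0],
  ],
)

```text
clock: 8.3
tool_pos: [0.5606, 0.0598, 0.0594]
orientation: [-180.0, -0.0, -173.4]
force: [1.0, 0.4, 0.2]
opening: 0.0199
gripper_force: 30.0
```

Still free. I'll go down 1 mm per call and feel for contact.

carry_out(
  rows=[
    [0,0,0.001,0,0,0],
    [0,0,0.002,0,0,0],
    [0,0,0.002,0,0,0],
  ],
)

```text
clock: 8.68
tool_pos: [0.5606, 0.0598, 0.0575]
orientation: [-180.0, -0.0, -173.4]
force: [-0.2, -0.8, -1.3]
opening: 0.0196
gripper_force: 30.0
```

carry_out(
  rows=[
    [0,0,0.001,0,0,0],
    [0,0,0.001,0,0,0],
  ],
)

```text
clock: 8.93
tool_pos: [0.5606, 0.0598, 0.0565]
orientation: [-180.0, -0.0, -173.4]
force: [1.1, -0.1, -0.7]
opening: 0.0199
gripper_force: 30.0
```

carry_out(
  rows=[
    [0,0,0.001,0,0,0],
    [0,0,0.001,0,0,0],
  ],
)

```text
clock: 9.18
tool_pos: [0.5606, 0.0598, 0.0555]
orientation: [-180.0, -0.0, -173.4]
force: [0.6, -0.1, -0.1]
opening: 0.0196
gripper_force: 30.0
```

carry_out(
  rows=[
    [0,0,0.001,0,0,0],
    [0,0,0.001,0,0,0],
  ],
)

```text
clock: 9.43
tool_pos: [0.5608, 0.0597, 0.0547]
orientation: [-180.0, 0.0, -173.4]
force: [0.2, -2.4, 1.1]
opening: 0.0197
gripper_force: 30.0
```

carry_out(
  rows=[
    [0,-0.0005,0.001,0,0,0],
    [0,-0.0005,0.001,0,0,0],
  ],
)

```text
clock: 9.68
tool_pos: [0.5611, 0.0595, 0.0539]
orientation: [180.0, 0.1, -173.4]
force: [-0.1, -1.2, 3.6]
opening: 0.0196
gripper_force: 30.0
```

carry_out(
  rows=[
    [0,0,0.001,0,0,0],
    [0,0,0.001,0,0,0],
  ],
)

```text
clock: 9.93
tool_pos: [0.5615, 0.0596, 0.0533]
orientation: [180.0, 0.1, -173.4]
force: [-0.2, -0.6, 5.8]
opening: 0.0198
gripper_force: 30.0
```

carry_out(
  rows=[
    [0,0,0.001,0,0,0],
    [0,0,0.001,0,0,0],
  ],
)

```text
clock: 10.18
tool_pos: [0.5617, 0.0596, 0.0526]
orientation: [180.0, 0.1, -173.4]
force: [0.4, -0.9, 8.1]
opening: 0.0197
gripper_force: 30.0
```

carry_out(
  rows=[
    [0,0,0.001,0,0,0],
    [0,0,0.001,0,0,0],
  ],
)

```text
clock: 10.42
tool_pos: [0.5619, 0.0597, 0.0517]
orientation: [180.0, 0.1, -173.4]
force: [-0.0, -0.7, 7.8]
opening: 0.0192
gripper_force: 30.0
```

carry_out(
  rows=[
    [0,0,0.001,0,0,0],
    [0,0,0.001,0,0,0],
  ],
)

```text
clock: 10.68
tool_pos: [0.562, 0.0597, 0.0507]
orientation: [180.0, 0.2, -173.4]
force: [0.6, -1.6, 7.3]
opening: 0.0198
gripper_force: 30.0
```

carry_out(
  rows=[
    [0,0,0.001,0,0,0],
    [0,0,0.001,0,0,0],
  ],
)

```text
clock: 10.92
tool_pos: [0.5619, 0.0597, 0.0494]
orientation: [180.0, 0.1, -173.4]
force: [1.1, -1.8, 5.6]
opening: 0.0203
gripper_force: 30.0
```

carry_out(
  rows=[
    [0,0,0.001,0,0,0],
    [0,0,0.001,0,0,0],
  ],
)

```text
clock: 11.18
tool_pos: [0.5616, 0.0596, 0.048]
orientation: [180.0, 0.1, -173.4]
force: [2.6, -0.4, 3.2]
opening: 0.0198
gripper_force: 30.0
```

carry_out(
  rows=[
    [0,0,0.001,0,0,0],
    [0,0,0.001,0,0,0],
  ],
)

```text
clock: 11.42
tool_pos: [0.5604, 0.0594, 0.046]
orientation: [180.0, -0.0, -173.4]
force: [3.3, -0.3, -2.6]
opening: 0.0198
gripper_force: 30.0
```

carry_out(
  rows=[
    [0,0,0.001,0,0,0],
    [0,0,0.001,0,0,0],
  ],
)

```text
clock: 11.68
tool_pos: [0.5599, 0.0592, 0.0447]
orientation: [-180.0, -0.1, -173.4]
force: [1.4, 0.0, -6.3]
opening: 0.0198
gripper_force: 30.0
```

carry_out(
  rows=[
    [0,0,0.001,0,0,0],
    [0,0,0.001,0,0,0],
  ],
)

```text
clock: 11.92
tool_pos: [0.56, 0.0592, 0.0445]
orientation: [-180.0, -0.1, -173.4]
force: [-3.2, 0.3, 0.9]
opening: 0.0194
gripper_force: 30.0
```

carry_out(
  rows=[
    [0,0,0.001,0,0,0],
    [0,0,0.001,0,0,0],
  ],
)

```text
clock: 12.18
tool_pos: [0.56, 0.0592, 0.0444]
orientation: [-180.0, -0.0, -173.4]
force: [-6.7, 1.0, 8.9]
opening: 0.0196
gripper_force: 30.0
```

The fuse is firmly on the saddles. I release it, back straight up and check.

carry_out(
  rows=[
    [0,0,-0.001,0,0,0],
    [0,0,-0.001,0,0,0],
    [0,0,-0.001,0,0,0],
    [0,0,-0.001,0,0,0],
  ],
  grip=-0.05,
)

```text
clock: 12.68
tool_pos: [0.5608, 0.0594, 0.0445]
orientation: [-180.0, -0.0, -173.4]
force: [0.4, 0.7, -0.5]
opening: 0.0412
gripper_force: 0.0
```

carry_out(
  rows=[
    [0,0,-0.01,0,0,0],
    [0,0,-0.03,0,0,0],
    [0,0,-0.07,0,0,0],
    [0,0,-0.12,0,0,0],
    [-0.06,0,-0.155,0,0,0],
    [-0.06,0,-0.155,0,0,0],
    [-0.06,0,-0.155,0,0,0],
  ],
)

```text
clock: 13.55
tool_pos: [0.6201, 0.0661, 0.1994]
orientation: [180.0, -0.0, -173.5]
force: [0.2, 1.1, -0.9]
opening: 0.0412
gripper_force: 0.0
```

```bash
python3 - <<'E'
from h import *
import pickle
np.set_printoptions(precision=4,suppress=True)
viewer.snapshot('wrist');o=obs(); im=viewer.snapshot('wrist'); pickle.dump((o,im),open('w6.pkl','wb')); c=cam('wrist',o)
print(o['clock'],o['tool_pos'],o['orientation'],o['opening'],o['force'])
cv2.imwrite('pics/w6.png',cv2.resize(im[30:260,230:560,::-1],None,fx=2.4,fy=2.4,interpolation=cv2.INTER_CUBIC))
hsv=cv2.cvtColor(im,cv2.COLOR_RGB2HSV)
m=cv2.inRange(hsv,(20,120,60),(32,255,255)); m[250:]=0
n,l,s,ce=cv2.connectedComponentsWithStats(m)
for i in range(1,n):
    if s[i,4]>40: print('cap',s[i],ce[i])
for z in(.0,.065): print(proj(c,[[.5607,.06,z],[.538,.2573,.0665]]))
E
```

```text
13.6 [0.6193 0.066  0.1988] [-179.9998   -0.0949 -173.4471] 0.04190504276314535 [-0.5068  0.2131 -1.0806]
cap [  0  13  17  26 323] [ 6.356  26.7585]
cap [342  98  24  20 407] [353.6806 107.113 ]
cap [414  98  27  19 415] [428.2386 107.0096]
cap [268 100  23  18 379] [278.8681 108.5119]
cap [407 167  24  18 323] [418.6873 176.096 ]
cap [269 168  22  17 298] [279.2148 176.4866]
cap [338 168  22  17 318] [348.9403 176.3145]
[[280.1322 137.6781]
 [496.3765 142.8991]]
[[280.4148 142.7964]
 [496.3765 142.8991]]
```

View pics/w6.png

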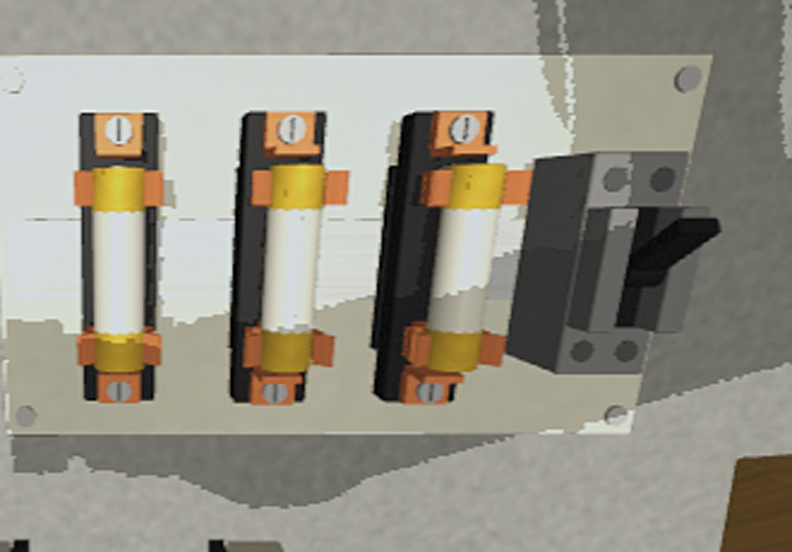

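The fuse sits level and symmetric in both clips (crop caps (118,188) and (120,352)). The toggle tip is at full-image (524,124) and its base at (499,142), which matches the predicted pivot (496,143).

```bash
python3 - <<'E'
from h import *
o=obs();print(shift(o,[.493,.252,.15]),o['orientation'])
c=cam('wrist',o); print(plane(c,[(523.8,123.8)],.093), 'expect',[.538-.018,.2573-.002])
E
```

```text
[0.10380803 0.19931492 0.04879246] [-1.79987145e+02 -1.16598977e-01 -1.73436470e+02]
[[0.52001544 0.25595586 0.093     ]] expect [0.52, 0.25529999999999997]
```

carry_out(
  rows=[
    [0.104,0.199,0.049,0,0,0],
    [0.104,0.199,0.049,0,0,0],
    [0.104,0.199,0.049,0,0,0],
    [0.104,0.199,0.049,0,0,0],
    [0.104,0.199,0.049,0,0,0],
    [0.104,0.199,0.09,0,0,0],
    [0.104,0.199,0.12,0,0,0],
    [0.104,0.199,0.12,0,0,0],
  ],
  grip=-1,
)

```text
clock: 14.65
tool_pos: [0.4926, 0.2499, 0.0775]
orientation: [-179.8, -0.2, -173.5]
force: [0.3, 0.2, -0.2]
opening: 0.0004
gripper_force: 0.0
```

carry_out(
  rows=[
    [0,0,0,0,0,0],
    [-0.008,0,0,0,0,0],
    [-0.014,0,0,0,0,0],
    [-0.02,0,0,0,0,0],
    [-0.02,0,0,0,0,0],
  ],
)

```text
clock: 15.28
tool_pos: [0.5147, 0.2543, 0.0796]
orientation: [180.0, 0.0, -173.4]
force: [-0.3, 0.5, 0.1]
opening: 0.0006
gripper_force: 0.2
```

carry_out(
  rows=[
    [-0.005,0,0,0,0,0],
    [-0.01,0,0,0,0,0],
    [-0.014,0,0,0,0,0],
    [-0.014,0,0,0,0,0],
  ],
)

```text
clock: 15.78
tool_pos: [0.5284, 0.256, 0.0795]
orientation: [-180.0, 0.0, -173.4]
force: [-0.6, -0.9, 1.0]
opening: 0.0003
gripper_force: 0.6
```

carry_out(
  rows=[
    [-0.002,0,0,0,0,0],
    [-0.004,0,0,0,0,0],
    [-0.004,0,0,0,0,0],
  ],
)

```text
clock: 16.15
tool_pos: [0.5316, 0.2562, 0.0792]
orientation: [-180.0, -0.0, -173.4]
force: [-4.7, 0.9, -0.8]
opening: 0.0005
gripper_force: 1.6
```

carry_out(
  rows=[
    [-0.002,0,0,0,0,0],
    [-0.003,0,0,0,0,0],
    [-0.003,0,0,0,0,0],
  ],
)

```text
clock: 16.52
tool_pos: [0.5338, 0.2563, 0.0791]
orientation: [-180.0, -0.1, -173.4]
force: [-8.3, 0.2, 0.5]
opening: 0.0
gripper_force: 3.7
```

carry_out(
  rows=[
    [-0.002,0,0,0,0,0],
    [-0.003,0,0,0,0,0],
    [-0.003,0,0,0,0,0],
  ],
)

```text
clock: 16.9
tool_pos: [0.5344, 0.2562, 0.0788]
orientation: [-179.9, -0.4, -173.5]
force: [-18.4, 2.8, 7.5]
opening: 0.0004
gripper_force: 9.6
```

carry_out(
  rows=[
    [-0.001,0,0,0,0,0],
    [-0.002,0,0,0,0,0],
    [-0.002,0,0,0,0,0],
  ],
)

```text
clock: 17.27
tool_pos: [0.5347, 0.2561, 0.0787]
orientation: [-179.9, -0.5, -173.5]
force: [-26.5, 4.0, 12.2]
opening: 0.0005
gripper_force: 14.0
```

The toggle is hard against its stop. I back off, rise and take a last look.

carry_out(
  rows=[
    [0.008,0,0,0,0,0],
    [0.025,0,0,0,0,0],
    [0.025,0,-0.05,0,0,0],
    [0.025,0,-0.1,0,0,0],
    [-0.04,-0.08,-0.12,0,0,0],
    [-0.08,-0.11,-0.12,0,0,0],
    [-0.08,-0.11,-0.12,0,0,0],
    [-0.08,-0.11,-0.12,0,0,0],
  ],
)

```text
clock: 18.27
tool_pos: [0.6334, 0.1556, 0.1995]
orientation: [-180.0, 0.1, -173.6]
force: [-0.5, 0.5, 0.0]
opening: 0.0003
gripper_force: 0.0
```

```bash
python3 - <<'E'
from h import *
o=obs(); im=viewer.snapshot('wrist'); print(o['clock'],o['tool_pos'],o['force'])
c=cam('wrist',o)
print('tip expected on/off',proj(c,[[.556,.2593,.093],[.52,.2553,.093]]))
cv2.imwrite('pics/w7.png',im[:,:,::-1])
E
```

```text
18.275 [0.63344266 0.15557913 0.19950202] [-0.50747043  0.51187614  0.00066756]
tip expected on/off [[413.80196342 137.40203768]
 [420.04730784  90.66480427]]
```

View pics/w7.png

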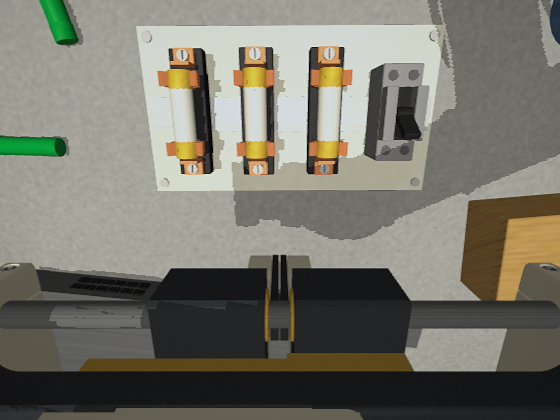

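The toggle tip is at (410,135), against an expected "on" position of (414,137), and the new fuse at (184,113) is seated like its neighbours. The robot touches nothing.

```bash
python3 -c "
from plant import workorder; print(workorder.close_job())"
```

```text
the job is handed in; nothing more can be done
None
```

I pressed the matching spare fuse fully home in the empty block, then threw the isolator's toggle to its on stop and let go; the job was handed in at about 18 s, with no verdict shown.

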